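Gather the spacers in the pouring corner of a hung parts bin

ROBOT

A 7-joint arm with a two-finger parallel gripper is mounted at the origin on the work surface. World frame = base frame: x ahead of the robot, y to its left, z up, the work surface at z = 0. Lengths are in m, angles in rad, forces in N, time in s.
With the tool pointing down it reaches from about 0.35 to 0.775 m from the base axis. Payload 3.1 kg.
Tool frame: the origin (TCP) lies on the centre line of the jaws, within the pads' length; the fingertips stand 14 mm ahead of it and the grasp point (between the pads) lies 5 mm behind it; z points along the fingers, y is the direction in which the jaws open and shut (so a half turn about z gives the same grasp; the last joint's range is limited). The gripper opens to 85 mm and grips with 20 to 120 N. Pads are 22 mm wide; open, the fingers measure 114 mm over their backs; the gripper's body (76 mm by 85 mm) begins 54 mm behind the grasp point. The pads swing forward as they close: fully open they stand 13 mm farther back than shut.
Start: joints at [1.148, 0.311, 0.014, 1.512, -0.004, 1.319, -0.027], TCP at [0.204, -0.511, 0.245] pointing down, gripper open.
Joint ranges: [-2.7, 2.7], [-0.3, 1.91], [-1.27, 1.3], [0.12, 2.57], [-1.44, 4.58], [0.2, 2.03], [-3.05, 3.05]. Speed limits (rad/s): [2.79, 2.79, 3.14, 3.14, 3.14, 3.14, 3.14].

INTERFACE

Orientations are given as [roll, pitch, yaw] about the fixed x, y, z axes, in that order (R = Rz(yaw) Ry(pitch) Rx(roll)).
In Python, from plant import robot gives the robot as it stands.
- The arm moves only by the shell command python3 -m jog 'ROWS' [OPENING] [FORCE]. ROWS is JSON, one flat list of numbers, 6 for each row, row after row: the shift along the tool's x, y, z in mm, then the turn, a rotation vector about the tool's x, y, z in rad. In form: [dx, dy, dz, ax, ay, az, dx, dy, dz, ax, ay, az, ...]. A call has 1 to 10 rows; each row shifts and turns the commanded pose from where the row before left it, along the tool's axes as they then stand; what a row does not reach is not made up. A row lasts 1/8 s, in which the tool goes at most 62.5 mm and 10.7 degrees, less where a joint would pass 70% of its speed; a pose out of reach is approached as far as the arm can. A call with a gripper value outside its range is refused whole. OPENING is the finger opening in mm, from 0 to 85.4, set as the call begins (- or left out, the last holds). The fingers move at their own pace and stop on an object; FORCE is the grip in N (left out, the last holds). Time passes only in rows, so rows that do not move let the fingers close. It gives the time, the measured TCP pose, the force and the opening at its end, in the units of the state.
- robot.read_state(): the state, without advancing time (a new reading comes with each control period).
- robot.capture(name): name is "scene" or "top" or "wrist"; returns (picture, depth): 400x640x3 uint8, red, green, blue; 400x640 float32, m along the optical axis (not along the pixel's ray), 0 where there is no reading.
- robot.camera_info(name): a dict with "fx", "fy", "cx", "cy" (pixels), "origin" and "orientation" of the camera in the world. Camera axes: x right, y down, z forward; pixel columns grow to the right and rows downward; lengths in m; the calibration is good to about 2 mm. A picture is of the moment at which its call begins: read the wrist's pose just before it. camera_info takes no time and is no camera call; for the wrist camera it gives the pose at the moment of the call.
- robot.finish_job(): hands the job in, once; it reports no verdict.
The state is a dict: "clock": time; "joint_positions": joint angles; "dq": joint speeds; "joint_torque": joint torques, N m; "tcp_pos": TCP position; "ee_rot": TCP orientation; "force": force on the tool from outside, world axes, zero at the start; "torque": the same for the moment, N m; "width": finger opening in m.
Only numpy, scipy, OpenCV 4.12 (cv2) and the standard library are available. Lean on these libraries where they do the work, as an engineer would, in place of code of your own. Each camera call takes 0.05 s, during which the arm holds its last target.

TASK

Two white parts bins hang on the low rail: take the wider one, which has a pouring notch at one front corner and three loose steel spacers in it, by its carrying bar and lift it up off the rail, keeping it about level until it is clear. Then tip it by about 35 degrees towards the notched corner so that all three spacers slide together into that corner, and finish while still holding it like that, still and in the air, at least 10 cm above the bench and clear of the rail. Spill nothing, and leave the other bin and everything else on the bench where it is.

Things in the scene. Friction and masses are not known exactly. Their poses are not given: they have to be found in the camera images.
- bin: the bin to use: white plastic open box 120 deep (x), 100 wide (y), walls 50 high, 4 thick, about 200 g. Origin: centre of its underside; z up, -x its front, +y the left side as you look at its front. Its back wall rises to 79, where a lip 70 wide hooks over the rail and 15 down behind it: raise the bin at least 20 mm before moving it off in its front direction (-x)
- bin_grip (a point): middle of the carrying bar, 107 above the bin's underside; axes as the bin's. The bar is 120 long (x, front to back), 14 wide (y), 20 tall, above the middle of the opening, with free space under it down to the rim. Pinch its 14 mm, across the bin's y, from above
- bin_corner (a point): the inner floor corner at the pouring notch: 56 to the front (-x), 46 to the left (+y), 4 up in the bin's frame. Above it the two walls are cut down from 50 to 26 high for 32 mm each way, with a small sloping spout lip outside
- spacer1: loose round steel spacer 18 across, 8 high, 16 g, lying in the bin; origin centre of its underside. It slides on the bin's floor from about 10 to 15 degrees of slope
- spacer2: loose round steel spacer 18 across, 8 high, 16 g, lying in the bin; origin centre of its underside. It slides on the bin's floor from about 10 to 15 degrees of slope
- spacer3: loose round steel spacer 18 across, 8 high, 16 g, lying in the bin; origin centre of its underside. It slides on the bin's floor from about 10 to 15 degrees of slope
- rack: fixed rail stand: two posts 160 high, 360 apart (y), and a flat bar 6 thick along y, its top 155 above the bench. The two bins hang on its -x side, 75 to either side of the middle, undersides 80 above the bench; which is on which side varies. A second bar at 85 to 100 high backs the bins. Origin on the bench under the middle of the bar
- bin_plain: the other bin on the rail, to be left hanging: same make, height, lip and bar, but only 80 wide, without a notch, with four long bolts in it. Origin and axes as for bin
- bracket1: small sheet-metal angle bracket lying on the bench in front of the rail stand, 40 x 30 x 34; origin centre of underside. Bystander
- bracket2: same kind of bracket on the black mat. Bystander
- plate: flat sheet-metal plate with four holes on the black mat, 100 x 70 x 4. Bystander
- screwdriver: screwdriver lying on the black mat. Bystander
- hammer: hammer lying on the bench to the left. Bystander
Things that resemble listed ones, but are neither listed nor needed, are in the scene too. What is shaped like the bin_plain but brown is not meant.

How it is judged:
On the way, in this order (a step that is already met when the one before it is completed fails the run):
1. the bin is held off the rail, about level (contact force between the fingers and bin above 0.5 N and contact force between bin and rack below 0.05 N and contact force between bin and bin_plain below 0.05 N and height (world z) of bin above 0.11 m and angle between bin's own z axis and vertical below 0.26 rad), for 0.2 s.
2. the bin is tipped towards the notched corner and all three spacers lie in that corner (angle between bin's own z axis and vertical between 0.3 and 0.95 rad and angle between bin's own x axis and vertical below 1.45 rad and angle between bin's own y axis and vertical above 1.69 rad and distance between each of spacer1, spacer2, spacer3 and bin_corner below 0.055 m), for 0.2 s.
At the end, for the whole second after the job is handed in: Gripper holds the notched bin still, off rail stand and other bin, its notched inner corner over 90 mm above the bench; bin tipped 17 to 54 degrees, front and notch side each at least 7 degrees down; each spacer at rest within 55 mm of that corner (all of step 2 and contact force between the fingers and bin above 0.5 N and contact force between bin and rack below 0.05 N and contact force between bin and bin_plain below 0.05 N and height (world z) of bin_corner above 0.09 m and linear speed of each of bin, spacer1, spacer2, spacer3 below 0.03 m/s and angular speed of bin below 0.15 rad/s); the arm keeps its last pose, push and grip.
It fails at once if a spacer leaves the bin (distance between any of spacer1, spacer2, spacer3 and bin above 0.1 m).
It fails at once if the other bin or a thing on the bench is moved by more than 30 mm (distance of any of bin_plain, bracket1, bracket2, plate, screwdriver, hammer from where it was at the start of the episode above 0.03 m).
It also fails if it takes over 38 s, if anything falls off the work surface, if the arm or the gripper's body presses on something with over 40 N, if the wrist force passes 120 N, or if a joint passes its speed limit or range.

## Working session

There is one attempt and no reset: what is moved stays moved. The work goes in short steps, Python scripts to look and compute and a shell command to move; the robot and the scene stay as the last step left them, time stands still between calls to the robot, and variables do not carry over. Pictures are saved under pics/ and viewed, and the job is handed in when it is done.

```bash
mkdir -p pics; ls; python3 - <<'E'
from plant import robot
import cv2,numpy as np
for n in ("scene","top"):
    p,d=robot.capture(n); cv2.imwrite(f"pics/{n}0.png",p[:,:,::-1]); np.save(f"pics/{n}0.npy",d)
    np.save(f"pics/{n}0rgb.npy",p)
    print(n,robot.camera_info(n))
s=robot.read_state();print(s)
E
```

```text
pics
scene {'fx': 478.8428929145816, 'fy': 478.8428929145816, 'cx': 328.98497584132565, 'cy': 195.6460482961733, 'origin': array([1.05246757, 0.79477425, 1.34435039]), 'orientation': array([-2.47087887,  0.01016675,  2.59126173])}
top {'fx': 376.03130753828617, 'fy': 376.03130753828617, 'cx': 322.0911247511492, 'cy': 198.91050911197075, 'origin': array([ 0.40634527, -0.01062108,  1.06446103]), 'orientation': array([-2.97630688, -0.01279135, -1.54546008])}
{'clock': 0.1, 'joint_positions': array([ 1.14829108,  0.31168429,  0.01401839,  1.51290543, -0.00436916,
        1.31920915, -0.02719385]), 'dq': array([-0.00010001, -0.00161832,  0.00029314, -0.00411769,  0.00010166,
       -0.00059772, -0.00094408]), 'joint_torque': array([ 8.03575949e-04, -3.80852044e+01,  1.46852774e-01, -2.31239837e+01,
        1.24347131e-02,  8.17948370e-03, -3.34814638e-05]), 'tcp_pos': array([ 0.2041748 , -0.51001926,  0.24430504]), 'ee_rot': array([-3.13942021e+00,  1.28659744e-04,  3.80871547e-01]), 'force': array([-0.19664672,  0.36898871,  0.26317083]), 'torque': array([ 0.01369244, -0.00070517, -0.03023177]), 'width': 0.08523696314737587}
```

View pics/scene0.png

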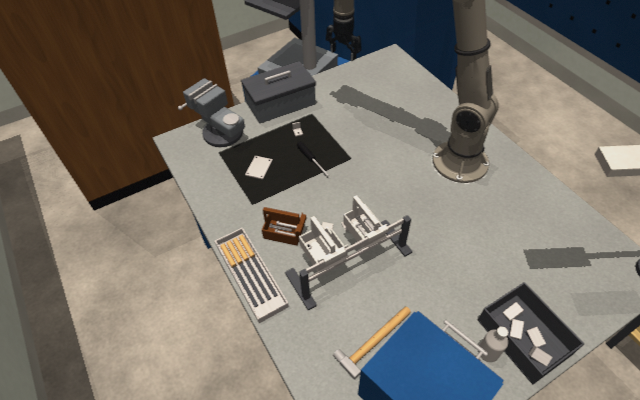

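View pics/top0.png

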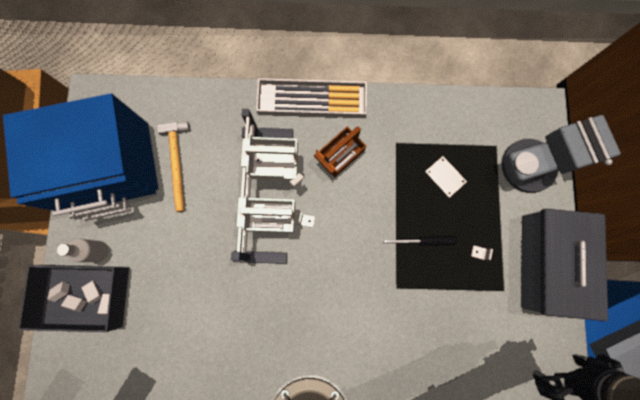

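```bash
python3 - <<'E'
import cv2,numpy as np
p=cv2.imread("pics/top0.png");cv2.imwrite("pics/topc.png",cv2.resize(p[95:275,220:380],None,fx=3.3,fy=3.3,interpolation=cv2.INTER_CUBIC))
p=cv2.imread("pics/scene0.png");cv2.imwrite("pics/scenec.png",cv2.resize(p[180:320,250:430],None,fx=4.2,fy=4.2,interpolation=cv2.INTER_CUBIC))
E
```

```text
(no output)
```

View pics/topc.png

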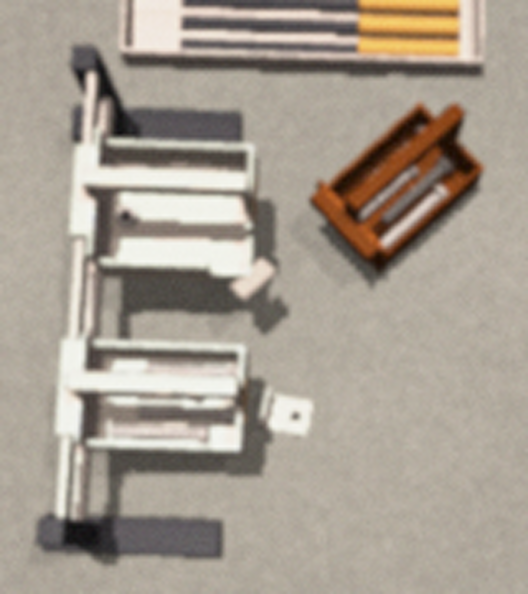

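View pics/scenec.png

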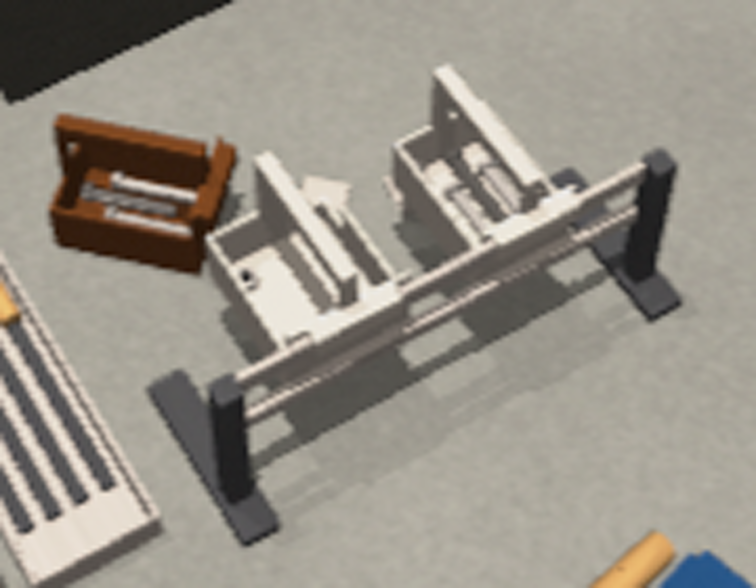

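```bash
cat > h.py <<'E'
import numpy as np,cv2
from scipy.spatial.transform import Rotation as R
def cloud(info,d):
    v,u=np.mgrid[:d.shape[0],:d.shape[1]]
    c=np.stack([(u-info['cx'])/info['fx']*d,(v-info['cy'])/info['fy']*d,d],-1)
    return c@R.from_euler('xyz',info['orientation']).as_matrix().T+info['origin']
E
python3 - <<'E'
from h import *
from plant import robot
for n in("top","scene"):
    d=np.load(f"pics/{n}0.npy");P=cloud(robot.camera_info(n),d)
    rgb=np.load(f"pics/{n}0rgb.npy").astype(int)
    white=(rgb.min(-1)>90)
    m=(d>0)&(P[...,2]>0.185)&(P[...,2]<0.215)&(P[...,0]>.3)&(P[...,0]<.8)&(P[...,1]>-.05)&(P[...,1]<.3)
    k,l,st,c=cv2.connectedComponentsWithStats(m.astype(np.uint8))
    for i in range(1,k):
        if st[i,4]<15: continue
        q=P[l==i]; r=cv2.minAreaRect((q[:,:2]*1000).astype(np.float32))
        w=np.linalg.eigh(np.cov(q[:,:2].T))[1][:,1]
        print(n,"px",c[i],st[i,4],"mean",q.mean(0).round(4),"rect",np.round(r[0],1),np.round(r[1],1),r[2],"axis deg",np.degrees(np.arctan2(w[1],w[0])),"z",np.percentile(q[:,2],[5,50,95]).round(4))
    g=(d>0)&(P[...,2]<.01)&(P[...,0]>.3)&(P[...,0]<.45);print("bench z",np.median(P[g][:,2]))
    # rail top / lip
    m=(d>0)&(P[...,2]>0.145)&(P[...,2]<0.168)&(P[...,0]>.3)&(P[...,0]<.8)&(P[...,1]>0.1)&(P[...,1]<.3)
    q=P[m];w=np.linalg.eigh(np.cov(q[:,:2].T))[1][:,1];print("rail",q.mean(0),np.degrees(np.arctan2(w[1],w[0])),q.min(0),q.max(0))
E
```

```text
top px [269.67846608 148.86135693] 339 mean [0.6695 0.1104 0.1952] rect [670.6 110.6] [117.4  14.8] 89.23104858398438 axis deg 89.18315300955766 z [0.1878 0.1959 0.1988]
top px [265.90332326 210.6102719 ] 331 mean [0.5203 0.1119 0.1958] rect [520.9 110.9] [118.6  14.3] 89.63917541503906 axis deg 89.447081545956 z [0.19   0.1962 0.1992]
bench z 0.0002220702528205054
rail [0.59193383 0.17675629 0.1564163 ] 179.50632727950472 [0.40732934 0.16549654 0.145139  ] [0.78648216 0.19498514 0.16684895]
scene px [365.05660377 210.47169811] 212 mean [0.5239 0.1165 0.1955] rect [521.7 113.3] [121.9  17.3] 89.73334503173828 axis deg 89.76818197646504 z [0.1866 0.1962 0.201 ]
scene px [322.09767442 232.15348837] 215 mean [0.6733 0.116  0.1965] rect [672.4 112.6] [124.   16.1] 89.55947875976562 axis deg 89.84414225763008 z [0.1878 0.1972 0.2021]
bench z 0.001329359765215532
rail [0.60750111 0.17959459 0.15646605] 179.51100977363913 [0.40480138 0.16452661 0.14501664] [0.78775929 0.19737414 0.16771578]
```

Candidates: the white bin at top-view (270,160), the white bin at (267,213), and the brown box at (340,150). The close crop shows the (270,160) one is wider and has a spout at (297,180), so that is the target. The (267,213) one is narrow and holds bolts, and the brown one is excluded. The bar measures 117 x 15 mm with its top at z≈0.197, centre (0.671, 0.111), as it should be.

```bash
python3 -m jog '[20,-12,-15,0,0,0, 42,-25,-20,0,0,0, 42,-25,-20,0,0,0, 42,-25,-5,0,0,0, 42,-25,0,0,0,0, 42,-25,0,0,0,0, 42,-25,0,0,0,0, 42,-25,0,0,0,0, 42,-25,0,0,0,0, 42,-25,0,0,0,0]' 60 80
```

```text
clock: 1.35
tcp_pos: [0.4863, -0.1414, 0.3049]
ee_rot: [-3.141, 0.001, 0.381]
force: [0.2, -0.4, -0.2]
width: 0.06
```

```bash
python3 -m jog '[42,-26,0,0,0,0, 42,-26,0,0,0,0, 42,-26,0,0,0,0, 42,-26,0,0,0,0, 42,-26,0,0,0,0, 37,-23,0,0,0,0, 20,-13,0,0,0,0, 0,0,0,0,0,-0.1, 0,0,0,0,0,-0.18, 0,0,0,0,0,-0.18]' && python3 -m jog '[0,0,0,0,0,-0.18, 0,0,0,0,0,-0.18, 0,0,0,0,0,-0.18, 0,0,0,0,0,-0.1, 0,0,0,0,0,-0.08, 0,0,0,0,0,0]'
python3 - <<'E'
from h import *
from plant import robot
s=robot.read_state();print(s['tcp_pos'],s['ee_rot'],s['joint_positions'].round(3))
i=robot.camera_info("wrist");p,d=robot.capture("wrist");cv2.imwrite("pics/w1.png",p[:,:,::-1])
P=cloud(i,d)
m=(d>0)&(P[...,2]>0.185)&(P[...,2]<0.21)&(P[...,0]>.62)&(P[...,0]<.72)&(P[...,1]>0.03)&(P[...,1]<.19)
k,l,st,c=cv2.connectedComponentsWithStats(m.astype(np.uint8))
for j in range(1,k):
    if st[j,4]>200:
        q=P[l==j];r=cv2.minAreaRect((q[:,:2]*1000).astype(np.float32));w=np.linalg.eigh(np.cov(q[:,:2].T))[1][:,1]
        print(c[j],st[j],r,np.median(q[:,2]),np.degrees(np.arctan2(w[1],w[0])))
E
```

```text
clock: 2.6
tcp_pos: [0.6718, 0.1107, 0.3042]
ee_rot: [-3.141, 0.002, 0.847]
force: [0.5, 0.2, -0.5]
width: 0.06
clock: 3.35
tcp_pos: [0.6718, 0.1105, 0.3044]
ee_rot: [-3.14, 0.0, 1.56]
force: [0.0, -0.5, 0.3]
width: 0.0601
[0.67182097 0.11053765 0.30444347] [-3.14013191e+00  2.88245210e-04  1.55992400e+00] [ 0.105  0.656 -0.627  0.933  0.367  1.647 -0.398]
[319.73702032 190.88337096] [ 310  118   20  150 2658] ((668.7470703125, 113.6563720703125), (118.97637939453125, 14.054169654846191), 89.60733795166016) 0.19684828988518369 89.45780506451716
```

View pics/w1.png

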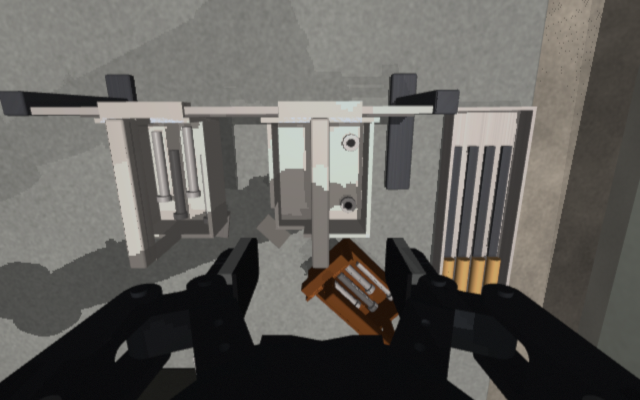

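The wrist view shows the notched bin centred below, with its bar at (320,190) and two spacers at (350,142) and (348,205). The third must be hidden under the bar. The plain bin with bolts is at left (180,175). The bar is at x≈0.670, z top 0.197. I'm descending now.

```bash
python3 -m jog '[0,-1,20,0,0,0, 0,0,25,0,0,0, 0,0,25,0,0,0, 0,0,22,0,0,0, 0,0,15,0,0,0, 0,0,10,0,0,0, 0,0,5,0,0,0, 0,0,0,0,0,0]' && python3 - <<'E'
from plant import robot
import cv2
p,d=robot.capture("wrist");cv2.imwrite("pics/w2.png",p[:,:,::-1])
E
```

```text
clock: 4.4
tcp_pos: [0.6711, 0.1108, 0.1834]
ee_rot: [3.141, -0.0, 1.561]
force: [-0.0, 1.4, -0.3]
width: 0.0597
```

View pics/w2.png

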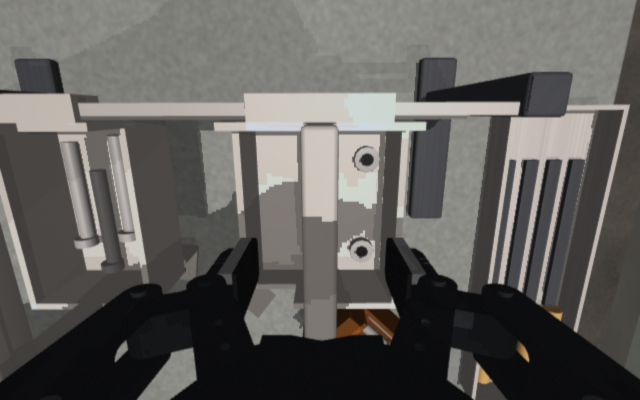

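The bar (320,200) lies centred between the fingers, and both pads are clear of the walls and rim. I'm closing at 80 N.

```bash
python3 -m jog '[0,0,1,0,0,0, 0,0,0,0,0,0, 0,0,0,0,0,0, 0,0,0,0,0,0, 0,0,0,0,0,0, 0,0,0,0,0,0]' 5 80; python3 -c "
from plant import robot;print(robot.read_state())"
```

```text
clock: 5.2
tcp_pos: [0.6707, 0.1108, 0.1828]
ee_rot: [-3.141, 0.0, 1.561]
force: [-3.4, -0.5, 4.8]
width: 0.0127
{'clock': 5.2, 'joint_positions': array([ 0.14614479,  0.69366607, -0.61834604,  1.18062515,  0.38700398,
        1.38067949, -0.4411617 ]), 'dq': array([ 0.00067636, -0.00093198, -0.00080827,  0.00046542, -0.00093187,
       -0.00137493, -0.00034711]), 'joint_torque': array([ -0.10773548, -47.79846311,  -7.47427046, -21.34307921,
         0.25431658,  -1.24347411,  -0.08425886]), 'tcp_pos': array([0.67066447, 0.11080175, 0.1828113 ]), 'ee_rot': array([-3.14120824e+00,  1.30158876e-04,  1.56106386e+00]), 'force': array([-3.35909772, -0.46319392,  4.78511004]), 'torque': array([-0.20169539,  0.79683103,  0.10494428]), 'width': 0.012683570455638777}
```

The fingers stopped at 12.7 mm, so the bar is held. I'm lifting straight up, gently.

```bash
python3 -m jog '[0,0,-4,0,0,0, 0,0,-8,0,0,0, 0,0,-12,0,0,0, 0,0,-14,0,0,0, 0,0,-14,0,0,0, 0,0,-14,0,0,0, 0,0,-10,0,0,0, 0,0,-4,0,0,0, 0,0,0,0,0,0]'; python3 - <<'E'
from plant import robot
import cv2
for n in ("wrist","scene"):
    p,d=robot.capture(n);cv2.imwrite(f"pics/{n}3.png",p[:,:,::-1] if n=="wrist" else cv2.resize(p[150:330,220:440,::-1],None,fx=3,fy=3))
E
```

```text
clock: 6.32
tcp_pos: [0.671, 0.1108, 0.2623]
ee_rot: [3.142, 0.0, 1.561]
force: [-0.2, -1.1, -2.6]
width: 0.0124
```

View pics/wrist3.png

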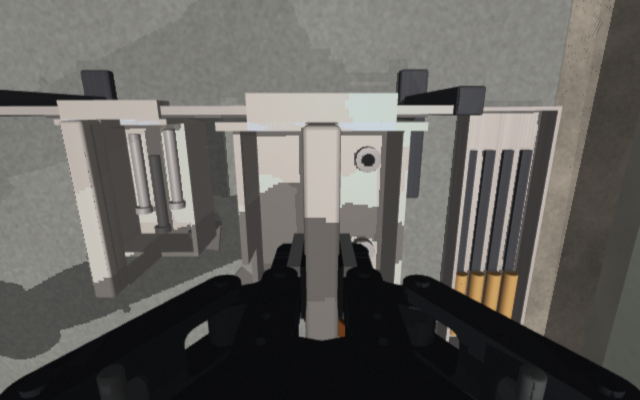

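View pics/scene3.png

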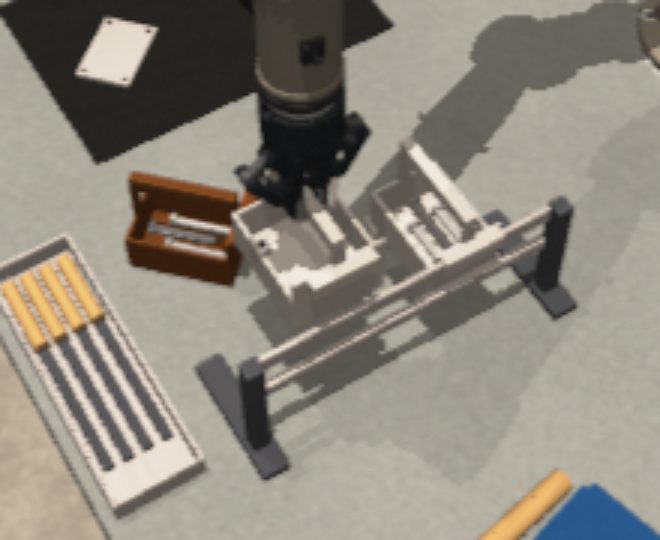

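The bin is up 80 mm, level and free of the rail. The plain bin is still hanging, and the load reads 2.6 N. Next I move it forward off the rail and higher, with gentle ramps.

```bash
python3 -m jog '[-4,-2,-4,0,0,0, -8,-4,-8,0,0,0, -13,-6,-10,0,0,0, -17,-8,-12,0,0,0, -18,-10,-14,0,0,0, -18,-10,-14,0,0,0, -17,-8,-12,0,0,0, -13,-6,-10,0,0,0, -8,-4,-6,0,0,0, -4,-2,-3,0,0,0]'; python3 -m jog '[0,0,0,0,0,0]'; python3 -c "
from plant import robot;print(robot.read_state()['joint_positions'])"
```

```text
clock: 7.68
tcp_pos: [0.6097, -0.0089, 0.3555]
ee_rot: [3.141, -0.0, 1.561]
force: [0.1, 0.2, -2.8]
width: 0.0127
clock: 7.8
tcp_pos: [0.6098, -0.0084, 0.3551]
ee_rot: [-3.141, -0.0, 1.561]
force: [0.9, 0.7, -3.0]
width: 0.0126
[ 0.35933781  0.48694195 -0.65190375  1.07582205  0.28876356  1.66347176
 -0.21617431]
```

```bash
python3 -m jog '[0,0,0,-0.018,0.018,0, 0,0,0,-0.036,0.036,0, 0,0,0,-0.036,0.036,0, 0,0,0,-0.036,0.036,0, 0,0,0,-0.036,0.036,0, 0,0,0,-0.036,0.036,0, 0,0,0,-0.036,0.036,0, 0,0,0,-0.036,0.036,0, 0,0,0,-0.036,0.036,0, 0,0,0,-0.036,0.036,0]'; python3 -m jog '[0,0,0,-0.036,0.036,0, 0,0,0,-0.036,0.036,0, 0,0,0,-0.018,0.018,0, 0,0,0,0,0,0, 0,0,0,0,0,0]'; cat > look.py <<'E'
from h import *
from plant import robot
import sys
s=robot.read_state();M=R.from_euler('xyz',s['ee_rot']).as_matrix()
print(s['clock'],s['tcp_pos'],"tilt deg",np.degrees(np.arccos(-M[2,2])),"binx/biny angle to vertical rad",np.arccos(M[2,0]),np.arccos(-M[2,1]))
# corner from tool: bin axes x=tx,y=-ty,z=-tz; grip at tcp-5mm tz
c=s['tcp_pos']-.005*M[:,2]+M@np.array([-.056,-.046,.103]);print("corner",c)
for n in ("wrist","top","scene"):
    i=robot.camera_info(n);p,d=robot.capture(n);np.save(f"pics/{n}{sys.argv[1]}.npy",d)
    cv2.imwrite(f"pics/{n}{sys.argv[1]}.png",p[:,:,::-1])
E
python3 look.py 5
```

```text
clock: 9.05
tcp_pos: [0.6091, -0.0085, 0.3546]
ee_rot: [2.786, -0.335, 1.622]
force: [0.1, 0.0, -2.0]
width: 0.0126
clock: 9.68
tcp_pos: [0.6099, -0.0082, 0.3555]
ee_rot: [2.682, -0.417, 1.661]
force: [0.6, -0.0, -3.4]
width: 0.0123
9.675 [ 0.60989198 -0.00817488  0.35553295] tilt deg 34.99762840927678 binx/biny angle to vertical rad 1.1535366976614223 1.9887101263561187
corner [ 0.61283052 -0.01527174  0.23389004]
```

View pics/wrist5.png

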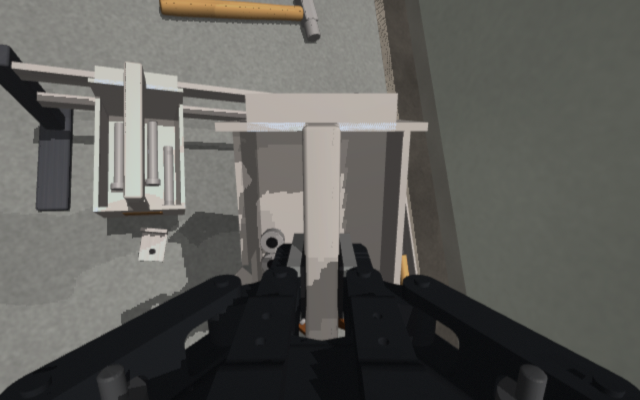

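View pics/scene5.png

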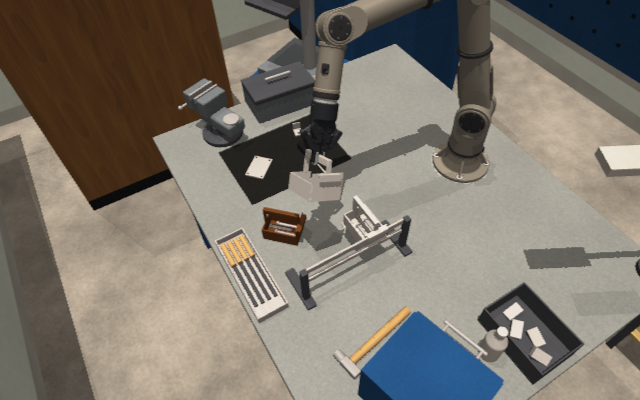

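View pics/top5.png

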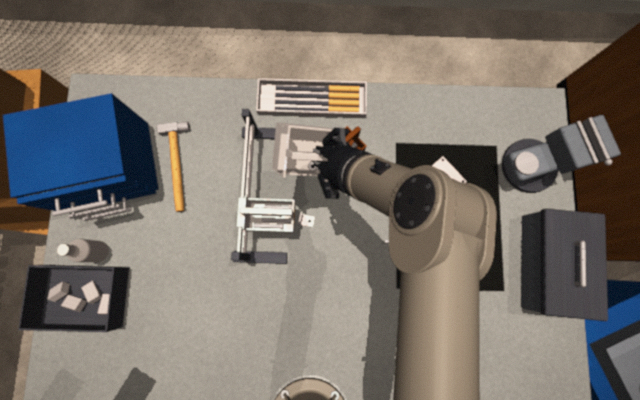

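```bash
python3 - <<'E'
from h import *
from plant import robot
i=robot.camera_info("wrist");d=np.load("pics/wrist5.npy");P=cloud(i,d);s=robot.read_state();M=R.from_euler('xyz',s['ee_rot']).as_matrix()
o=s['tcp_pos']-.005*M[:,2]
B=(P-o)@M; B=np.stack([B[...,0],-B[...,1],.107-B[...,2]],-1)*1000
for v,u in [(232,272),(236,262),(240,283),(241,272),(250,272),(262,268),(200,270),(200,330)]: print((u,v),B[v,u].round(0))
p=cv2.imread("pics/wrist5.png");cv2.imwrite("pics/w5c.png",cv2.resize(p[200:300,220:320],None,fx=6,fy=6,interpolation=cv2.INTER_CUBIC))
E
```

```text
(272, 232) [-19.  38.  11.]
(262, 236) [-22.  46.  11.]
(283, 240) [-26.  30.  10.]
(272, 241) [-26.  38.  12.]
(272, 250) [-33.  39.  11.]
(268, 262) [-43.  42.  11.]
(270, 200) [ 4. 40.  4.]
(330, 200) [ 35.  -2. 115.]
```

View pics/w5c.png

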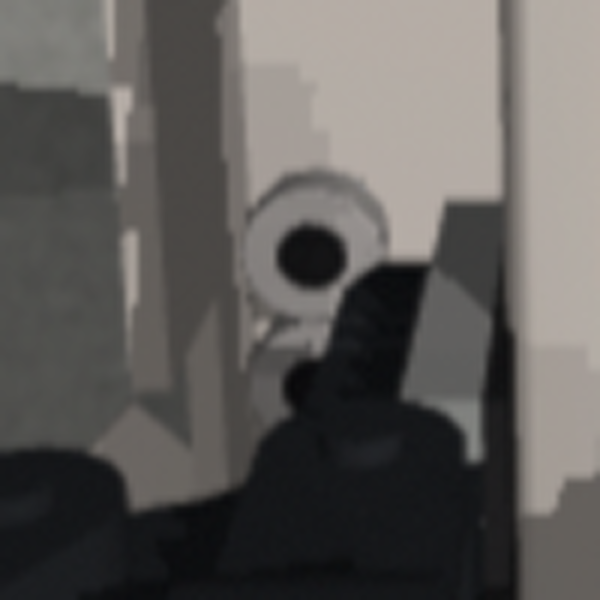

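Spacers A and B sit at bin (-27,38) and (-45,38), 30 mm and about 14 mm from the corner. The third is hidden behind the fingers, so I'm checking it in the other views.

```bash
python3 - <<'E'
import cv2,numpy as np
a=cv2.imread("pics/top5.png")[110:200,265:375];b=cv2.imread("pics/scene5.png")[140:210,270:360]
a=cv2.resize(a,(390,319),interpolation=cv2.INTER_CUBIC);b=cv2.resize(b,(410,319),interpolation=cv2.INTER_CUBIC)
cv2.imwrite("pics/c5.png",np.hstack([a,b]))
E
```

```text
(no output)
```

View pics/c5.png

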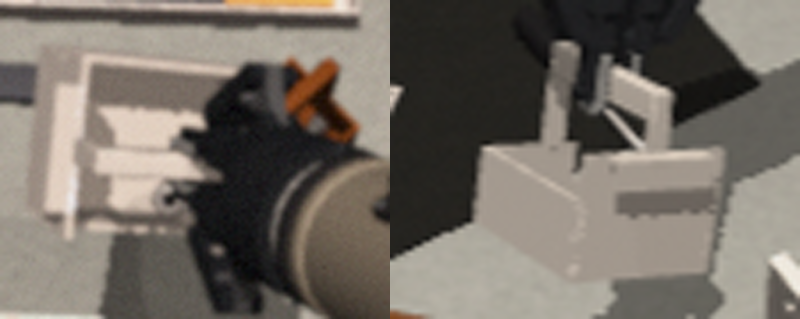

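The third spacer isn't visible from here. A swing of about 0.6 rad about the base axis, keeping the tilt, would let the scene camera look over the right wall into the corner. I'm checking the clearance for it.

```bash
python3 - <<'E'
from h import *
from plant import robot
d=np.load("pics/top0.npy");P=cloud(robot.camera_info("top"),d)
m=(d>0)&(P[...,1]>-.1)&(P[...,1]<.6)&(P[...,0]>.2)&(P[...,0]<.8)
r=np.hypot(P[...,0],P[...,1]);m&=(r<.8)
print("max z",P[m][:,2].max(), P[m][P[m][:,2].argmax()])
mm=m&(P[...,2]>.21);print(mm.sum(),P[mm].min(0) if mm.any() else '',P[mm].max(0) if mm.any() else '')
s=robot.read_state();M=R.from_euler('xyz',s['ee_rot']).as_matrix();p=s['tcp_pos']
up=M.T@np.array([0,0,1.])
# body twist for rotation about base z by w
for w in (.04,.06):
    v=M.T@np.cross([0,0,w],p)*1000; print(w,"shift mm",v.round(1),"turn",(w*up).round(4))
print("up per 10mm",(10*up).round(2),s['joint_positions'].round(2))
E
```

```text
max z 0.20492089255758528 [0.59627915 0.52087912 0.20492089]
0  
0.04 shift mm [22.2 -2.1  9.9] turn [ 0.0162  0.0162 -0.0328]
0.06 shift mm [33.3 -3.2 14.9] turn [ 0.0243  0.0244 -0.0491]
up per 10mm [ 4.05  4.06 -8.19] [ 0.95  0.25 -0.83  1.56 -0.35  1.06  0.28]
```

```bash
python3 -m jog '[6.7,0.7,0,0.004,0.004,-0.008, 13.4,1.4,0.1,0.008,0.008,-0.016, 19,0.8,2.5,0.012,0.012,-0.025, 24.6,0.3,5,0.016,0.016,-0.033, 24.6,0.3,5,0.016,0.016,-0.033, 24.6,0.3,5,0.016,0.016,-0.033, 24.6,0.3,5,0.016,0.016,-0.033, 24.6,0.3,5,0.016,0.016,-0.033, 24.6,0.3,5,0.016,0.016,-0.033, 23.4,-1,7.5,0.016,0.016,-0.033]'; python3 -m jog '[22.2,-2.1,9.9,0.016,0.016,-0.033, 22.2,-2.1,9.9,0.016,0.016,-0.033, 22.2,-2.1,9.9,0.016,0.016,-0.033, 22.2,-2.1,9.9,0.016,0.016,-0.033, 22.2,-2.1,9.9,0.016,0.016,-0.033, 16.6,-1.6,7.4,0.012,0.012,-0.025, 11,-1,5,0.008,0.008,-0.016, 5.5,-0.5,2.5,0.004,0.004,-0.008, 0,0,0,0,0,0]'; python3 look.py 6; python3 - <<'E'
import cv2,numpy as np
from h import *
from plant import robot
s=robot.read_state();i=robot.camera_info("scene");C=R.from_euler('xyz',i['orientation']).as_matrix()
q=(s['tcp_pos']-i['origin'])@C;u,v=int(q[0]/q[2]*i['fx']+i['cx']),int(q[1]/q[2]*i['fy']+i['cy']);print(u,v)
a=cv2.imread("pics/scene6.png")[max(v-60,0):v+80,u-80:u+80];cv2.imwrite("pics/s6c.png",cv2.resize(a,None,fx=4,fy=4,interpolation=cv2.INTER_CUBIC))
E
```

```text
clock: 11.08
tcp_pos: [0.581, 0.1971, 0.4095]
ee_rot: [2.679, -0.415, 2.003]
force: [0.1, 0.5, -3.5]
width: 0.0128
clock: 12.2
tcp_pos: [0.5146, 0.3385, 0.4085]
ee_rot: [2.68, -0.412, 2.26]
force: [0.1, -0.1, -2.7]
width: 0.0125
12.2 [0.51458876 0.33849629 0.40854835] tilt deg 34.902353409150564 binx/biny angle to vertical rad 1.1583289986329177 1.9913645561107836
corner [0.52154909 0.33397312 0.28694615]
424 218
```

View pics/s6c.png

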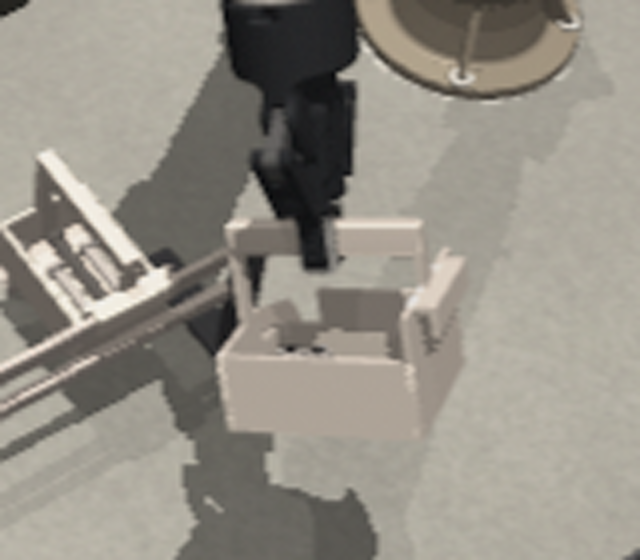

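The plain bin still hangs untouched. Two spacer holes show at crop (290,350) and (318,350) along the notch wall. Anything nearer is just hidden by the right wall's rim. I'll ease the side tilt by 10 degrees for one look, which keeps both tilts well in range.

```bash
python3 -m jog '[0,0,0,0.03,0,0, 0,0,0,0.05,0,0, 0,0,0,0.05,0,0, 0,0,0,0.05,0,0, 0,0,0,0.03,0,0, 0,0,0,0,0,0]'; python3 look.py 7; python3 - <<'E'
import cv2
a=cv2.imread("pics/scene7.png")[210:280,385:475];cv2.imwrite("pics/s7c.png",cv2.resize(a,None,fx=8,fy=8,interpolation=cv2.INTER_CUBIC))
E
```

```text
clock: 13.1
tcp_pos: [0.5156, 0.3383, 0.4083]
ee_rot: [2.889, -0.413, 2.259]
force: [-0.1, 0.1, -2.3]
width: 0.0127
13.1 [0.51562596 0.33832326 0.40831266] tilt deg 27.53529432741106 binx/biny angle to vertical rad 1.1573882844826833 1.8015919237707794
corner [0.50555872 0.31898071 0.28839387]
```

View pics/s7c.png

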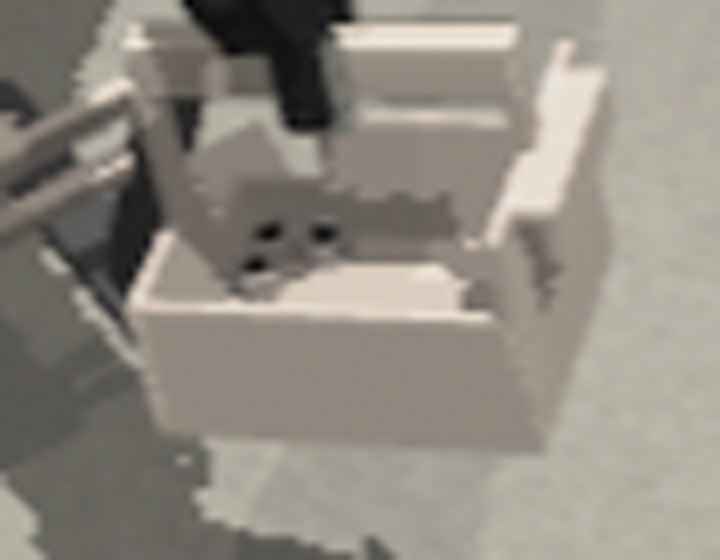

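All three spacers sit together in the notched corner: holes at crop (270,230), (323,233) and (257,265). I'm restoring the 35 degree tilt, letting it settle and handing in.

```bash
python3 -m jog '[0,0,0,-0.03,0,0, 0,0,0,-0.05,0,0, 0,0,0,-0.05,0,0, 0,0,0,-0.05,0,0, 0,0,0,-0.03,0,0, 0,0,0,0,0,0, 0,0,0,0,0,0, 0,0,0,0,0,0, 0,0,0,0,0,0, 0,0,0,0,0,0]'; python3 look.py 8; python3 - <<'E'
import cv2,numpy as np
a=cv2.imread("pics/scene8.png")[200:290,375:485];b=cv2.imread("pics/wrist8.png")[150:350,200:440]
cv2.imwrite("pics/c8.png",np.hstack([cv2.resize(a,(400,327)),cv2.resize(b,(392,327))]))
E
```

```text
clock: 14.5
tcp_pos: [0.5145, 0.3388, 0.4086]
ee_rot: [2.68, -0.413, 2.261]
force: [-0.2, 0.6, -1.8]
width: 0.0126
14.5 [0.51448427 0.33876303 0.40857664] tilt deg 34.92426318284213 binx/biny angle to vertical rad 1.1577425183236563 1.9912678665723595
corner [0.52140304 0.33429952 0.28696986]
```

View pics/c8.png

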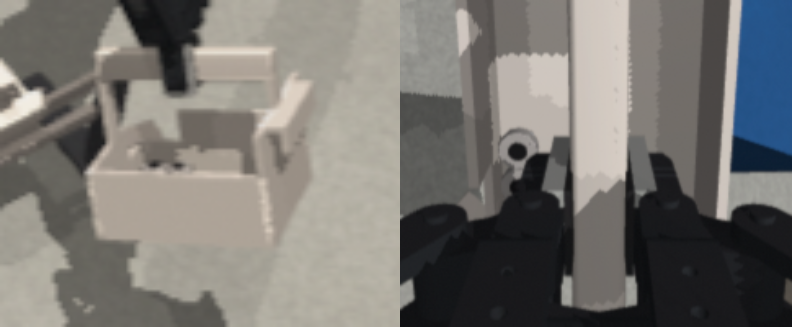

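View pics/scene8.png

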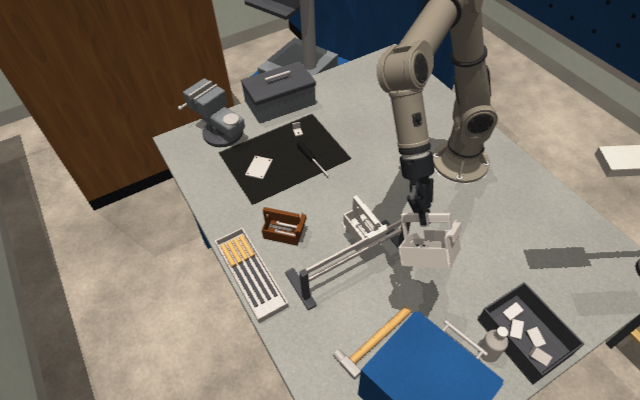

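The held bin is at (430,240). The spacers are unchanged in the corner, and the plain bin (365,222) and everything else are in place. I'm handing in.

```bash
python3 -c "
from plant import robot;print(robot.finish_job())"
```

```text
the job is handed in; nothing more can be done
None
```

I lifted the wider, notched bin off the rail by its bar, kept it level until it was clear, and tipped it 35 degrees towards the notched corner. I handed it in held in the air at 14.5 s of the 38 s limit.

- **Spacers:** a close look through the scene camera showed all three together in the notched corner. For that look I swung the bin about 35 degrees around the base and eased the tilt to 27.5 degrees, then set it back to 35. After that the third spacer was again hidden, so its final position rests on that earlier look; the visible ones had not moved.
- **Final pose:** tilt is 34.9 degrees, with the bin's x and y axes at 1.16 and 1.99 rad from vertical. The notched corner is 287 mm above the bench, and the bar has not slipped in the grip. These figures come from the tool pose.
- **Surroundings:** in the last scene picture the bin is clear of the rail, and the other bin and the things on the bench look unmoved. I judged that by eye and did not measure it.

No check failed or disagreed, apart from the separate measurements of the bar's position differing by up to 4 mm. The hand-in itself reports no verdict.

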